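# Swap the spacers and hold the pad against the jig fence

### The job

The thin yellow spacer was left in the jig and the thick red one is in the rack: swap them, standing the yellow one in the rack bay that the red one came from and sliding the red one down to the jig's plate between the aluminium pad and the stop blocks, only on the side where the gap is wide enough for it (do not force it into the tight side). With the red spacer, push the pad squarely flush against the jig's fence, and finish while still gripping the red spacer and pressing the pad firmly against the fence. Leave the two sockets, the wrench, the screwdriver and the jar where they are.

Things in the scene. Friction and masses are not known exactly. Their poses are not given: they have to be found in the camera images.
- jig: fixed jig: steel plate 190 (x) x 170 (y) x 10 mm, origin at the centre of its underside, z up. Blue fence along y at its +x edge, 150 mm long, inner face at x = +70 mm. Two blue stop blocks side by side on its -x edge, centred at y = +36 and -36 mm (which is where varies); the pad lies between them and the fence. Plate top at z = 10 mm; fence and blocks end at z = 30 mm
- stop_tight: fixed blue stop block, 64 (x) x 66 (y) x 20 mm, axes parallel to the jig's; origin at the middle of the lower edge of its outer (-x) face, at jig x = -85 mm, so its inner face is at jig x = -21 mm. The gap from it to the pad is at most 21 mm: too narrow for the red spacer
- stop_roomy: fixed blue stop block, 41 (x) x 66 (y) x 20 mm, otherwise the same, origin likewise at jig x = -85 mm, so its inner face is at jig x = -44 mm. The gap between it and the pad is 36 to 44 mm: wide enough for the thick spacer
- pad: loose aluminium pad, 70 (x) x 130 (y) x 20 mm high, about 0.5 kg, lying on the jig's polished plate, on which it slides easily (friction about 0.25), two dark dots on top; origin at the centre of its underside. At the start it is 3 to 6 mm off the fence and slightly askew; flush, its origin is at jig x = +35 mm with axes parallel to the jig's
- thin_mid (a point): centre (half-way up, 45 mm above its foot) of the loose yellow spacer: an upright plate 10 mm thick (x) x 44 (y) x 90 mm tall, about 70 g. At the start it stands on the jig's plate between the pad and the block at jig y about +36 mm; grip it by its thickness, at or above the centre so that the fingers clear the jig
- thick_mid (a point): centre (half-way up, 45 mm above its foot) of the loose red spacer, about 120 g, 90 mm tall: the foot is 26 mm thick (x) x 44 (y) x 30 mm high, above it is a grip tab 14 mm thick (x) x 44 (y) mm to the top. At the start it stands in one of the rack's bays; grip the tab by its thickness, at or above the centre
- rack: fixed grey open-topped rack, 46 (x) x 178 (y) x 25 mm high, origin at the centre of its underside; three bays in a row centred at y = -57.7, 0 and +57.7 mm, each 36 (x) x about 52 (y) mm inside, walls and floor 5 mm thick. The red spacer stands in one bay (which one varies), a steel socket in each of the others
- socket_a: loose steel socket standing in a rack bay, 26 mm diameter, 40 mm high, origin at the centre of its underside; leave it there
- socket_b: a second one like socket_a, in another bay; leave it there
- wrench: loose steel wrench 190 mm long lying along its x on the bench; leave it
- driver: loose screwdriver 190 mm long lying along its x on the bench; leave it
- jar: loose jar 50 mm diameter, 75 mm high, at the back of the bench; origin at the centre of its underside; leave it
Not all that is in view belongs to the job. Leave any purple look-alike of the part that bears thick_mid alone.

How it is judged:
On the way:
1. the yellow spacer stands released in the free bay of the rack (x of thin_mid in the frame of rack between -0.02 and 0.02 m and y of thin_mid in the frame of rack between -0.086 and 0.086 m and height (world z) of thin_mid between 0.038 and 0.058 m and angle between thin_mid's own z axis and vertical below 0.45 rad and linear speed of thin below 0.03 m/s and contact force between the fingers and thin below 0.1 N), for 0.2 s.
At the end, for the whole second after the job is handed in: Yellow released in the rack bay, foot on its floor, lean < 0.45 rad. Pad flat, within 2 mm of the fence, parallel within 0.02 rad. Red on the roomy side (22 mm from its middle), foot within 10 mm of the plate, upright within 0.2 rad, gripped, pressing the pad with > 3 N (all of step 1 and x of pad in the frame of jig above 0.033 m and angle between the x axis of pad and the x axis of jig, either way round below 0.02 rad and z of pad in the frame of jig below 0.0125 m and angle between pad's own z axis and vertical below 0.04 rad and linear speed of pad below 0.01 m/s and y of thick_mid in the frame of stop_roomy between -0.022 and 0.022 m and x of thick_mid in the frame of jig between -0.032 and 0 m and height (world z) of thick_mid below 0.065 m and angle between thick_mid's own z axis and vertical below 0.2 rad and contact force between thick and pad above 3 N and contact force between the fingers and thick above 3 N); the arm keeps its last pose, push and grip.
It fails at once if the thick spacer is forced against the stop block of the tight side (over 20 N) (contact force between thick and stop_tight above 20 N).
It fails at once if a socket, the wrench, the screwdriver or the jar is moved (over 30 mm) (distance of any of socket_a, socket_b, wrench, driver, jar from where it was at the start of the episode above 0.03 m).
It also fails if it takes over 64 s, if anything falls off the work surface, if the arm or the gripper's body presses on something with over 40 N, if the wrist force passes 120 N, or if a joint passes its speed limit or range.

### The arm

A 6-joint arm with a two-finger parallel gripper is mounted at the origin on the work surface. World frame = base frame: x ahead of the robot, y to its left, z up, the work surface at z = 0. Lengths are in m, angles in rad, forces in N, time in s.
With the tool pointing down it reaches from about 0.35 to 0.775 m from the base axis. Payload 7.3 kg.
Tool frame: the origin (TCP) lies on the centre line of the jaws, within the pads' length; the fingertips stand tip_reach ahead of it and the grasp point (between the pads) lies 6 mm ahead of it (tip_reach is the distance from the TCP to the fingertips, in m); x points along the fingers, y is the direction in which the jaws open and shut, and the axes are right-handed (so a half turn about x gives the same grasp; the last joint's range is limited). The gripper opens to 92 mm and grips with 3 to 60 N. Pads are 19 mm wide; open, the fingers measure 130 mm over their backs; the gripper's body (75 mm by 190 mm) begins 47 mm behind the grasp point.
Start: joints at [1.198, 0.342, 1.524, -0, 1.275, -0.146], TCP at [0.118, 0.512, 0.252] pointing down, gripper open.
Joint ranges: [-2.53, 2.53], [-0.77, 2.02], [0.04, 2.7], [-1, 4.14], [0.28, 2.66], [-3.11, 3.11]. Speed limits (rad/s): [2.57, 2.57, 3.14, 3.14, 3.14, 3.14].

### API

Orientations are given as [roll, pitch, yaw] about the fixed x, y, z axes, in that order (R = Rz(yaw) Ry(pitch) Rx(roll)).
In Python, from cell import observe, read_camera, get_calibration, hand_in, tip_reach gives the robot as it stands. The module is installed in compiled form; this text tells all that it offers.
- The arm moves only by the shell command python3 -m crank 'ROWS' [FORCE]. ROWS is JSON, a list of rows, each an object of numbers: "fingers": the opening, from -1 (shut) to 1 (fully open); "tx", "ty", "tz": the shift along the tool's x, y, z in units of 40 mm (1.0 is 40 mm); "roll": the turn about the tool's x in units of 10 degrees (1.0 is 10 degrees). In form: [{"fingers": .., "tx": .., "ty": .., "tz": .., "roll": ..}, ...]. A call has exactly 8 rows; each row is the pose to reach, as a shift and turn from the pose commanded when the call began, along the tool's axes at that moment; what a row does not reach only later rows make up. A row lasts 1/8 s, in which the tool goes at most 62.5 mm and 10.7 degrees, less where a joint would pass 70% of its speed; a pose out of reach is approached as far as the arm can. A call with a gripper value outside its range is refused whole. The fingers move at their own pace and stop on an object; FORCE is the grip in N (left out, the last holds). Time passes only in rows, so rows that repeat a pose let the fingers close, or fill a call up. It gives the time, the measured TCP pose, the force and the opening at its end, in the units of the state.
- observe(): the state, without advancing time (a new reading comes with each control period).
- read_camera(name): name is "scene" or "top"; returns (picture, depth): 420x560x3 uint8, red, green, blue; 420x560 float32, m along the optical axis (not along the pixel's ray), 0 where there is no reading.
- get_calibration(name): a dict with "vertical_fov" (degrees; the focal length in pixels is half the picture's height over the tangent of half this angle, whatever the lens; pixels are square), "cx", "cy" (the principal point, pixels), "pose" (4x4, takes a point from camera to world coordinates). Camera axes: x right, y down, z forward; pixel columns grow to the right and rows downward; lengths in m; the calibration is good to about 2 mm. A picture is of the moment at which its call begins. get_calibration takes no time and is no camera call.
- hand_in(): hands the job in, once; it reports no verdict.
The state is a dict: "time": time; "qpos": joint angles; "qvel": joint speeds; "joint_efforts": joint torques, N m; "tool_pos": TCP position; "tool_rot": TCP orientation; "contact_force": force on the tool from outside, world axes, zero at the start; "torque": the same for the moment, N m; "opening": finger opening in m.
Only numpy, scipy, OpenCV 4.12 (cv2) and the standard library are available. Lean on these libraries where they do the work, as an engineer would, in place of code of your own. Each camera call takes 0.05 s, during which the arm holds its last target. There are 200 camera calls.

## Working session

There is one attempt and no reset: what is moved stays moved. The work goes in short steps, Python scripts to look and compute and a shell command to move; the robot and the scene stay as the last step left them, time stands still between calls to the robot, and variables do not carry over. Pictures are saved under pics/ and viewed, about 8 in all and at most 12, crops included, and the job is handed in when it is done.

```bash
mkdir -p pics; ls
python3 - <<'E'
from cell import *
import cv2,numpy as np
print(observe(), tip_reach)
for n in("top","scene"):
    im,d=read_camera(n); np.savez(f"{n}0.npz",im=im,d=d)
    cv2.imwrite(f"pics/{n}0.png",im[:,:,::-1]); print(n,get_calibration(n),(d>0).mean())
E
```

```text
pics
{'time': 0.0, 'qpos': array([ 1.19800576e+00,  3.42727607e-01,  1.52498692e+00, -2.02043402e-05,
        1.27540060e+00, -1.46035974e-01]), 'qvel': array([ 0.00047428, -0.00059294, -0.00061027, -0.00034673, -0.00015809,
       -0.00146161]), 'joint_efforts': array([-2.66497394e-03, -4.31242275e+01, -2.44206047e+01,  7.15786382e-02,
        5.60402346e-02, -8.17010391e-05]), 'tool_pos': array([0.11789939, 0.5112238 , 0.2510529 ]), 'tool_rot': array([-1.70414292,  1.56927373, -1.93089162]), 'contact_force': array([ 0.62430918, -0.76574762, -0.6719201 ]), 'torque': array([ 0.03553363, -0.03191665,  0.06839514]), 'opening': 0.09202976111204683} 0.025
top {'vertical_fov': 43.85984503518991, 'cx': 281.6175556171453, 'cy': 204.625499064072, 'pose': array([[ 0.01298624, -0.98466458,  0.17397418,  0.38068928],
       [-0.99990213, -0.01188248,  0.0073845 ,  0.00863488],
       [-0.00520401, -0.17405305, -0.98472253,  1.34671735],
       [ 0.        ,  0.        ,  0.        ,  1.        ]])} 0.9960374149659864
scene {'vertical_fov': 51.39283012787399, 'cx': 274.68682600327423, 'cy': 212.4806519699103, 'pose': array([[-0.80075864,  0.44531217, -0.40060289,  1.06929281],
       [ 0.59875938,  0.61353305, -0.51484405,  0.60286366],
       [ 0.01651679, -0.65213056, -0.75792673,  0.96570618],
       [ 0.        ,  0.        ,  0.        ,  1.        ]])} 0.9960076530612245
```

View pics/top0.png

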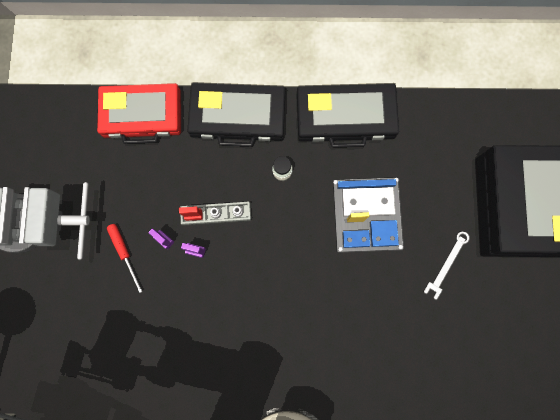

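View pics/scene0.png

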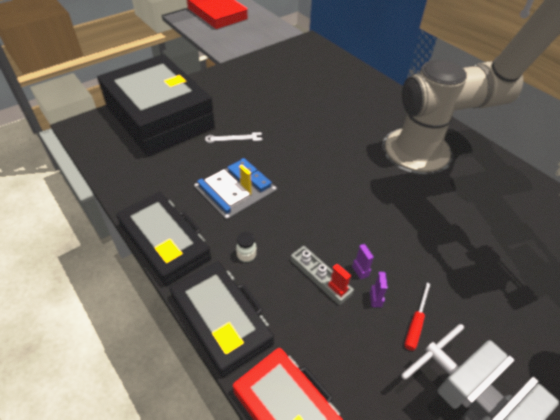

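The top view shows these things, by pixel:
- **Jig:** around (368,215), fence at the top. The left block is short, so that side is roomy; the right block is long, so that side is tight.
- **Yellow spacer:** (357,216). It could be mistaken for the case stickers at (115,100), (210,100), (320,102) and (555,235).
- **Red spacer:** (190,213), in the rack's left bay. It could be mistaken for the purple look-alikes at (160,238) and (192,250), the driver handle (118,240), and the red case (138,108).

I choose the yellow at (357,216) and the red at (190,213), and check both in a close crop.

```bash
cat > h.py <<'E'
from cell import *
import cv2,numpy as np
def cloud(n,d):
    c=get_calibration(n);f=210/np.tan(np.radians(c["vertical_fov"]/2))
    v,u=np.mgrid[:420,:560]
    P=np.stack([(u-c["cx"])/f*d,(v-c["cy"])/f*d,d],-1)
    return P@c["pose"][:3,:3].T+c["pose"][:3,3]
def masks(im):
    h=cv2.cvtColor(im,cv2.COLOR_RGB2HSV);H,S,V=h[...,0],h[...,1],h[...,2]
    k=(S>130)&(V>60)
    return dict(red=k&((H<8)|(H>172)),yellow=k&(H>20)&(H<35),blue=k&(H>100)&(H<125),purple=k&(H>130)&(H<160))
def rect(P):
    (c,s,a)=cv2.minAreaRect((P[:,:2]*1000).astype(np.float32))
    return np.round(c,1),np.round(s,1),round(a,1)
E
python3 - <<'E'
from h import *
for n in("top","scene"):
    z=np.load(n+"0.npz");im,d=z["im"],z["d"];P=cloud(n,d);M=masks(im)
    x,y,zz=P[...,0],P[...,1],P[...,2]
    b=(d>0)&(abs(x-.45)<.3)&(abs(y)<.45)
    print(n,"bench z pct",np.percentile(zz[b],[5,25,50,75]))
    reg=b&(x<.62)&(abs(y)<.35)
    for k in("red","yellow","blue","purple"):
        m=(M[k]&reg).astype(np.uint8)
        c,l,st,_=cv2.connectedComponentsWithStats(m)
        for i in range(1,c):
            if st[i,4]<25: continue
            q=P[l==i]; zt=np.percentile(q[:,2],95); t=q[q[:,2]>zt-.008]
            print(k,st[i],"ztop",zt.round(4),"top rect",rect(t),len(t))
    # rack & jig
    rk=b&(abs(x-.36)<.35)&(zz>.018)&(zz<.032)
    m=rk.astype(np.uint8);c,l,st,_=cv2.connectedComponentsWithStats(m)
    for i in range(1,c):
        if st[i,4]>150: print("z25",st[i],rect(P[l==i]),P[l==i][:,2].mean())
im=np.load("top0.npz")["im"];a=cv2.resize(im[160:270,140:270],None,fx=3,fy=3,interpolation=2);c=cv2.resize(im[160:270,320:410],None,fx=3,fy=3,interpolation=2)
cv2.imwrite("pics/crop1.png",np.hstack([a,c])[:,:,::-1])
E
```

```text
top bench z pct [-0.00357183 -0.00079157  0.00121669  0.00344716]
red [179 206  23  15 268] ztop 0.0986 top rect (array([587. , 247.2]), array([14.5, 42.4]), 8.7) 101
yellow [347 215  22   7 109] ztop 0.1002 top rect (array([ 574.6, -170.5]), array([41.8,  4.4]), 87.5) 17
blue [371 220  28  26 604] ztop 0.0352 top rect (array([ 544.5, -242.3]), array([64. , 65.8]), 1.8) 554
blue [343 230  27  17 369] ztop 0.0349 top rect (array([ 528.9, -171.2]), array([40.9, 65.4]), 3.9) 342
purple [153 229  21  20 114] ztop 0.0908 top rect (array([524.8, 314. ]), array([40.5, 10.1]), 34.3) 17
purple [197 247   8  10  44] ztop 0.088 top rect (array([490. , 217.3]), array([ 1.7, 12.9]), 71.5) 8
z25 [ 338  179   58   37 1235] (array([ 636.3, -202. ]), array([ 92.3, 148.6]), 2.8) 0.02886927945155617
z25 [180 202  70  22 408] (array([592.2, 189.5]), array([ 47.4, 177.4]), 4.7) 0.024828300326765425
z25 [370 220  29  27 461] (array([ 544.4, -242.3]), array([64.7, 67.4]), 3.2) 0.029147527175016872
z25 [112 224  16  36 254] (array([513.5, 437. ]), array([92.2, 23.6]), 26.2) 0.02398435565422756
z25 [343 230 
[... 379 characters left out ...]
 33 417] ztop 0.0316 top rect (array([ 545.6, -203.7]), array([ 64.7, 141.6]), 3.9) 360
purple [353 244  20  34 397] ztop 0.0901 top rect (array([499. , 241.5]), array([45.4, 15.2]), 77.2) 102
purple [371 272  16  35 345] ztop 0.0908 top rect (array([525.6, 323.4]), array([45.3, 14.2]), 50.5) 108
z25 [228 159  43  32 473] (array([ 546.2, -206.1]), array([ 65.1, 146.4]), 3.5) 0.027610977388163673
z25 [ 197  170   54   43 1096] (array([ 636.4, -201.1]), array([103.2, 154.1]), 4.9) 0.027346118067961386
z25 [291 246  62  56 569] (array([596.2, 192.5]), array([ 49.7, 180.1]), 5.1) 0.023668658769674725
z25 [407 311  17  31 238] (array([514. , 438.3]), array([85.3, 23.2]), 26.2) 0.02291081376844875
```

View pics/crop1.png

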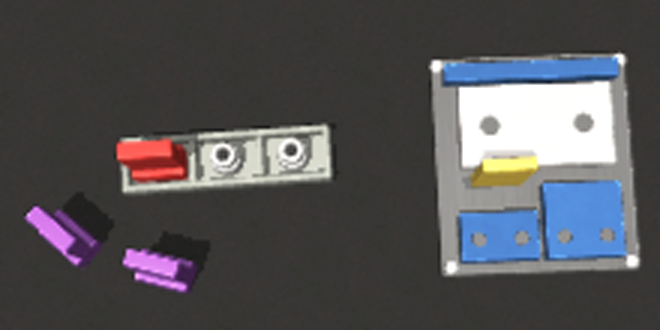

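The crop confirms the choice. Red stands in the rack's left bay (jig crop x≈150,160), with sockets in the other two bays. Yellow (505,170) stands on the left side, next to the shorter block, which is the roomy one. I'll refine the centres and work out the first reach.

```bash
cat >> h.py <<'E'
from scipy.spatial.transform import Rotation as Ro
def plan(x,y,z,yaw,o=None):
    """world mm / deg (yaw = heading of tool y) -> units of the rows"""
    o=o or observe();R=Ro.from_euler("xyz",o["tool_rot"]).as_matrix()
    d=R.T@(np.array([x,y,z])/1000-o["tool_pos"])/.04
    cur=np.degrees(np.arctan2(R[1,1],R[0,1]))
    e=(yaw-cur+90)%180-90
    print("cur yaw %.1f"%cur,"tx ty tz",d.round(3),"roll",round(-e/10,3),"(tool x down: roll=-yaw)")
E
python3 - <<'E'
from h import *
for n in("top","scene"):
    z=np.load(n+"0.npz");im,d=z["im"],z["d"];P=cloud(n,d);M=masks(im);x,y,zz=P[...,0],P[...,1],P[...,2]
    for k,a in(("red",.2),("yellow",-.2)):
        m=M[k]&(abs(y-a)<.09)&(abs(x-.56)<.07)&(d>0)&(zz>.045)
        q=P[m];print(n,k,rect(q),"y pct",np.percentile(q[:,1],[1,50,99]).round(4),"x",np.percentile(q[:,0],[2,50,98]).round(4))
o=observe();print(Ro.from_euler("xyz",o["tool_rot"]).as_matrix().round(3))
plan(588.5,248.6,160,4.9)
E
```

```text
top red (array([587.4, 246.7]), array([15.3, 43.3]), 5.9) y pct [0.2251 0.244  0.2681] x [0.5791 0.5838 0.5963]
top yellow (array([ 574.6, -170. ]), array([42.6,  7.6]), 83.4) y pct [-0.1915 -0.169  -0.149 ] x [0.5734 0.575  0.5798]
scene red (array([590. , 250.2]), array([18.1, 44.7]), 4.6) y pct [0.2297 0.2534 0.2723] x [0.5834 0.596  0.5993]
scene yellow (array([ 584.2, -164.8]), array([11.4, 44. ]), 3.6) y pct [-0.186  -0.1603 -0.1449] x [0.5786 0.5864 0.5894]
[[-0.     0.225  0.974]
 [-0.001  0.974 -0.225]
 [-1.    -0.001 -0.   ]]
cur yaw 77.0 tx ty tz [ 2.281 -3.749 12.94 ] roll 7.21 (tool x down: roll=-yaw)
```

```bash
python3 -m crank '[{"fingers":1,"tx":1.3,"ty":-3.75,"tz":12.95,"roll":7.2},{"fingers":1,"tx":1.3,"ty":-3.75,"tz":12.95,"roll":7.2},{"fingers":1,"tx":1.3,"ty":-3.75,"tz":12.95,"roll":7.2},{"fingers":1,"tx":1.3,"ty":-3.75,"tz":12.95,"roll":7.2},{"fingers":1,"tx":1.3,"ty":-3.75,"tz":12.95,"roll":7.2},{"fingers":1,"tx":1.3,"ty":-3.75,"tz":12.95,"roll":7.2},{"fingers":1,"tx":1.3,"ty":-3.75,"tz":12.95,"roll":7.2},{"fingers":1,"tx":1.3,"ty":-3.75,"tz":12.95,"roll":7.2}]' 40
python3 -c "
from h import *
plan(588.5,248.6,140,4.9)"
```

```text
time: 1.1
tool_pos: [0.5542, 0.2679, 0.2032]
tool_rot: [-1.749, 1.57, 3.049]
contact_force: [1.1, 0.5, 0.3]
opening: 0.0916
cur yaw 4.9 tx ty tz [1.579 0.814 0.554] roll 0.001 (tool x down: roll=-yaw)
```

```bash
python3 -m crank '[{"fingers":1,"tx":0,"ty":0.81,"tz":0.55,"roll":0},{"fingers":1,"tx":0.5,"ty":0.81,"tz":0.55,"roll":0},{"fingers":1,"tx":1.5,"ty":0.81,"tz":0.55,"roll":0},{"fingers":1,"tx":2.5,"ty":0.81,"tz":0.55,"roll":0},{"fingers":1,"tx":3,"ty":0.81,"tz":0.55,"roll":0},{"fingers":1,"tx":3.25,"ty":0.81,"tz":0.55,"roll":0},{"fingers":1,"tx":3.25,"ty":0.81,"tz":0.55,"roll":0},{"fingers":0,"tx":3.25,"ty":0.81,"tz":0.55,"roll":0}]' 40
python3 -m crank '[{"fingers":-1},{"fingers":-1},{"fingers":-1},{"fingers":-1},{"fingers":-1},{"fingers":-1},{"fingers":-1},{"fingers":-1}]' 40
python3 - <<'E'
from h import *
plan(500,60,140,4)
im,d=read_camera("scene");cv2.imwrite("pics/s1.png",cv2.resize(im[180:340,240:440],None,fx=3,fy=3)[:,:,::-1])
E
```

```text
time: 2.1
tool_pos: [0.5876, 0.2503, 0.0748]
tool_rot: [1.809, 1.569, 0.326]
contact_force: [-0.1, -0.6, 0.2]
opening: 0.0858
cur yaw 5.0 tx ty tz [-1.636 -2.593  4.548] roll 0.101 (tool x down: roll=-yaw)invalid input at $[0]: expected keys fingers, tx, ty, tz, roll
```

View pics/s1.png

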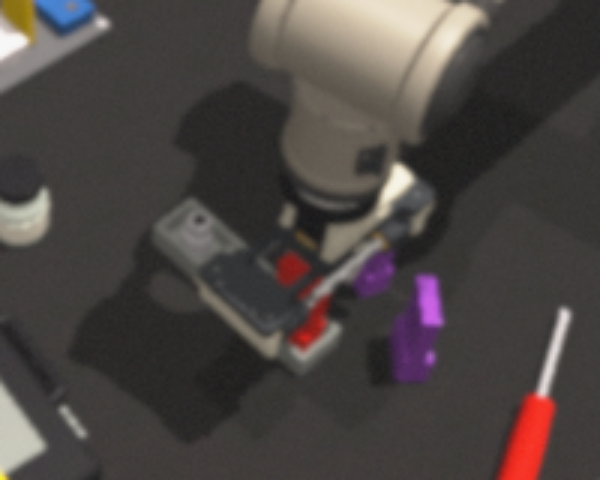

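The picture shows the jaws astride the red tab (≈(300,300) in the crop) and the purple ones clear. Next I close and lift.

```bash
python3 -m crank '[{"fingers":-1,"tx":0,"ty":0,"tz":0,"roll":0},{"fingers":-1,"tx":0,"ty":0,"tz":0,"roll":0},{"fingers":-1,"tx":0,"ty":0,"tz":0,"roll":0},{"fingers":-1,"tx":0,"ty":0,"tz":0,"roll":0},{"fingers":-1,"tx":0,"ty":0,"tz":0,"roll":0},{"fingers":-1,"tx":0,"ty":0,"tz":0,"roll":0},{"fingers":-1,"tx":0,"ty":0,"tz":0,"roll":0},{"fingers":-1,"tx":0,"ty":0,"tz":0,"roll":0}]' 40
python3 -m crank '[{"fingers":-1,"tx":-0.5,"ty":0,"tz":0,"roll":0},{"fingers":-1,"tx":-1,"ty":0,"tz":0,"roll":0},{"fingers":-1,"tx":-1.6,"ty":0,"tz":0,"roll":0},{"fingers":-1,"tx":-1.6,"ty":-2.6,"tz":4.55,"roll":0},{"fingers":-1,"tx":-1.6,"ty":-2.6,"tz":4.55,"roll":0},{"fingers":-1,"tx":-1.6,"ty":-2.6,"tz":4.55,"roll":0},{"fingers":-1,"tx":-1.6,"ty":-2.6,"tz":4.55,"roll":0},{"fingers":-1,"tx":-1.6,"ty":-2.6,"tz":4.55,"roll":0}]' 40
python3 -c "
from h import *
plan(500,60,70,5)"
```

```text
time: 3.15
tool_pos: [0.5869, 0.2501, 0.0737]
tool_rot: [-2.219, 1.571, 2.581]
contact_force: [-0.8, 0.2, -0.3]
opening: 0.0136
time: 4.15
tool_pos: [0.4987, 0.0585, 0.1379]
tool_rot: [-2.038, 1.571, 2.759]
contact_force: [1.3, 1.0, -0.4]
opening: 0.0141
cur yaw 4.9 tx ty tz [ 1.698  0.035 -0.035] roll -0.015 (tool x down: roll=-yaw)
```

```bash
python3 -m crank '[{"fingers":-1,"tx":0.8,"ty":0,"tz":0,"roll":0},{"fingers":-1,"tx":1.4,"ty":0,"tz":0,"roll":0},{"fingers":-1,"tx":1.71,"ty":0,"tz":0,"roll":0},{"fingers":-1,"tx":1.71,"ty":0,"tz":0,"roll":0},{"fingers":-1,"tx":1.71,"ty":0,"tz":0,"roll":0},{"fingers":0.2,"tx":1.71,"ty":0,"tz":0,"roll":0},{"fingers":0.2,"tx":1.71,"ty":0,"tz":0,"roll":0},{"fingers":0.2,"tx":1.71,"ty":0,"tz":0,"roll":0}]' 40
python3 -c "
from h import *
plan(579.5,-167.5,170,2)"
```

```text
time: 5.15
tool_pos: [0.4993, 0.0597, 0.0695]
tool_rot: [1.605, 1.57, 0.121]
contact_force: [0.2, 0.2, -0.6]
opening: 0.0392
cur yaw 5.0 tx ty tz [-2.511  1.502  5.834] roll 0.3 (tool x down: roll=-yaw)
```

```bash
python3 -m crank '[{"fingers":0.4,"tx":-1,"ty":0,"tz":0,"roll":0},{"fingers":1,"tx":-2.5,"ty":0,"tz":0,"roll":0},{"fingers":1,"tx":-2.5,"ty":1.5,"tz":5.83,"roll":0.3},{"fingers":1,"tx":-2.5,"ty":1.5,"tz":5.83,"roll":0.3},{"fingers":1,"tx":-2.5,"ty":1.5,"tz":5.83,"roll":0.3},{"fingers":1,"tx":-2.5,"ty":1.5,"tz":5.83,"roll":0.3},{"fingers":1,"tx":-2.5,"ty":1.5,"tz":5.83,"roll":0.3},{"fingers":1,"tx":-2.5,"ty":1.5,"tz":5.83,"roll":0.3}]'
python3 - <<'E'
from h import *
plan(579.5,-167.5,78,2)
for n in("top","scene"):
    im,d=read_camera(n);P=cloud(n,d);M=masks(im);x,y,zz=P[...,0],P[...,1],P[...,2]
    q=P[M["red"]&(abs(y-.06)<.08)&(abs(x-.5)<.08)&(d>0)&(zz>.045)]
    print(n,"red on bench",len(q),rect(q),np.percentile(q[:,2],95)if len(q) else 0)
    cv2.imwrite(f"pics/{n}2.png",im[:,:,::-1])
E
```

```text
time: 6.15
tool_pos: [0.5788, -0.1669, 0.1689]
tool_rot: [-2.362, 1.569, 2.385]
contact_force: [0.5, 0.5, -0.6]
opening: 0.0918
cur yaw 2.0 tx ty tz [2.273 0.019 0.018] roll -0.003 (tool x down: roll=-yaw)
top red on bench 137 (array([500. ,  57.2]), array([14.8, 43.3]), 4.6) 0.09417725106211265
scene red on bench 226 (array([503.9,  60.5]), array([16.9, 46. ]), 5.5) 0.09053323882908579
```

```bash
python3 -m crank '[{"fingers":1,"tx":1,"ty":0,"tz":0,"roll":0},{"fingers":1,"tx":1.8,"ty":0,"tz":0,"roll":0},{"fingers":0.5,"tx":2.27,"ty":0,"tz":0,"roll":0},{"fingers":0,"tx":2.27,"ty":0,"tz":0,"roll":0},{"fingers":-0.5,"tx":2.27,"ty":0,"tz":0,"roll":0},{"fingers":-1,"tx":2.27,"ty":0,"tz":0,"roll":0},{"fingers":-1,"tx":2.27,"ty":0,"tz":0,"roll":0},{"fingers":-1,"tx":2.27,"ty":0,"tz":0,"roll":0}]' 30
python3 -m crank '[{"fingers":-1,"tx":0,"ty":0,"tz":0,"roll":0},{"fingers":-1,"tx":0,"ty":0,"tz":0,"roll":0},{"fingers":-1,"tx":0,"ty":0,"tz":0,"roll":0},{"fingers":-1,"tx":-0.5,"ty":0,"tz":0,"roll":0},{"fingers":-1,"tx":-1.5,"ty":0,"tz":0,"roll":0},{"fingers":-1,"tx":-2.5,"ty":0,"tz":0,"roll":0},{"fingers":-1,"tx":-2.5,"ty":0,"tz":0,"roll":0},{"fingers":-1,"tx":-2.5,"ty":0,"tz":0,"roll":0}]' 30
python3 -c "
from h import *
plan(588,248.5,178,4.9)"
```

```text
time: 7.25
tool_pos: [0.5794, -0.1674, 0.0789]
tool_rot: [1.306, 1.57, -0.23]
contact_force: [-0.2, 0.9, -0.9]
opening: 0.0363
time: 8.25
tool_pos: [0.5788, -0.1671, 0.1777]
tool_rot: [-2.077, 1.569, 2.67]
contact_force: [0.6, -1.1, -0.7]
opening: 0.01
cur yaw 2.0 tx ty tz [-1.0000e-03  5.9300e-01 -1.0376e+01] roll -0.289 (tool x down: roll=-yaw)
```

```bash
python3 -m crank '[{"fingers":-1,"tx":0,"ty":0.59,"tz":-10.38,"roll":-0.29},{"fingers":-1,"tx":0,"ty":0.59,"tz":-10.38,"roll":-0.29},{"fingers":-1,"tx":0,"ty":0.59,"tz":-10.38,"roll":-0.29},{"fingers":-1,"tx":0,"ty":0.59,"tz":-10.38,"roll":-0.29},{"fingers":-1,"tx":0,"ty":0.59,"tz":-10.38,"roll":-0.29},{"fingers":-1,"tx":0,"ty":0.59,"tz":-10.38,"roll":-0.29},{"fingers":-1,"tx":0,"ty":0.59,"tz":-10.38,"roll":-0.29},{"fingers":-1,"tx":0,"ty":0.59,"tz":-10.38,"roll":-0.29}]'
python3 - <<'E'
from h import *
plan(588,248.5,105,4.9)
for n in("top","scene"):
    im,d=read_camera(n);P=cloud(n,d);M=masks(im);x,y,zz=P[...,0],P[...,1],P[...,2]
    q=P[M["yellow"]&(abs(y-.22)<.12)&(abs(x-.58)<.08)&(d>0)&(zz>.1)&(zz<.21)]
    print(n,"yellow",len(q),rect(q) if len(q)>5 else 0,np.percentile(q,[2,98],axis=0).round(3) if len(q) else 0)
    q=P[(abs(y-.22)<.13)&(abs(x-.59)<.05)&(d>0)&(zz>.018)&(zz<.03)]
    print(n,"rack",len(q),rect(q))
    cv2.imwrite(f"pics/{n}3.png",im[:,:,::-1])
    if n=="scene":cv2.imwrite("pics/s3c.png",cv2.resize(im[180:340,240:440],None,fx=3,fy=3)[:,:,::-1])
    else: cv2.imwrite("pics/t3c.png",cv2.resize(im[150:270,140:290],None,fx=4,fy=4)[:,:,::-1])
E
```

```text
time: 9.25
tool_pos: [0.5869, 0.2514, 0.1762]
tool_rot: [-1.562, 1.567, -3.043]
contact_force: [0.2, -0.7, -0.2]
opening: 0.01
cur yaw 5.2 tx ty tz [1.779 0.027 0.074] roll 0.025 (tool x down: roll=-yaw)
top yellow 21 (array([587.3, 226.4]), array([ 4. , 10.8]), 69.2) [[0.583 0.225 0.111]
 [0.593 0.229 0.157]]
top rack 367 (array([593.5, 176. ]), array([ 47.4, 150. ]), 4.6)
scene yellow 122 (array([593.7, 259. ]), array([11. , 26.2]), 25.6) [[0.585 0.246 0.108]
 [0.596 0.27  0.168]]
scene rack 558 (array([590. , 223.7]), array([ 61.5, 245.7]), 10.1)
```

View pics/s3c.png

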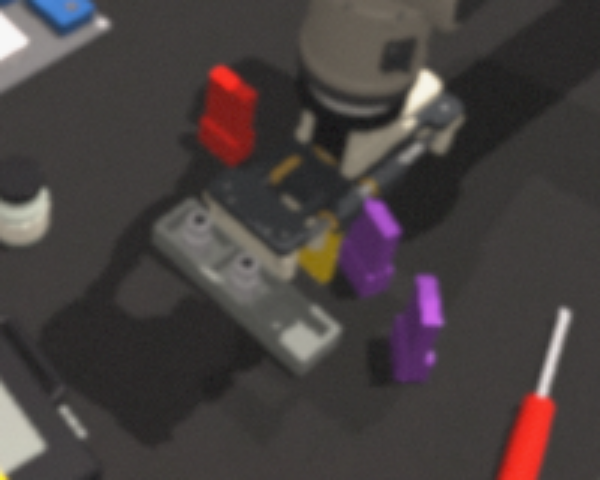

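The crop shows yellow (320,255) over the empty bay, with sockets and purples untouched. Its edges in both views (−y edge 0.225, +y edge 0.270) match where red stood, so it's centred to about 1 mm. I descend straight down.

```bash
python3 -m crank '[{"fingers":-1,"tx":0.8,"ty":0.02,"tz":0,"roll":0},{"fingers":-1,"tx":1.5,"ty":0.02,"tz":0,"roll":0},{"fingers":-1,"tx":1.9,"ty":0.02,"tz":0,"roll":0},{"fingers":-1,"tx":2.1,"ty":0.02,"tz":0,"roll":0},{"fingers":-1,"tx":2.3,"ty":0.02,"tz":0,"roll":0},{"fingers":-1,"tx":2.54,"ty":0.02,"tz":0,"roll":0},{"fingers":-1,"tx":2.54,"ty":0.02,"tz":0,"roll":0},{"fingers":-1,"tx":2.54,"ty":0.02,"tz":0,"roll":0}]'
```

```text
time: 10.35
tool_pos: [0.5894, 0.2487, 0.0773]
tool_rot: [1.87, 1.57, 0.385]
contact_force: [-0.2, -0.1, -0.9]
opening: 0.0101
```

```bash
python3 -m crank '[{"fingers":-1,"tx":0.08,"ty":0,"tz":0,"roll":0},{"fingers":-1,"tx":0.08,"ty":0,"tz":0,"roll":0},{"fingers":-0.5,"tx":0.08,"ty":0,"tz":0,"roll":0},{"fingers":0,"tx":0.08,"ty":0,"tz":0,"roll":0},{"fingers":0.2,"tx":0.08,"ty":0,"tz":0,"roll":0},{"fingers":0.2,"tx":0.08,"ty":0,"tz":0,"roll":0},{"fingers":0.2,"tx":-1,"ty":0,"tz":0,"roll":0},{"fingers":0.3,"tx":-2.4,"ty":0,"tz":0,"roll":0}]'
python3 - <<'E'
from h import *
plan(499.2,59.7,170,4.9)
for n in("top","scene"):
    im,d=read_camera(n);P=cloud(n,d);M=masks(im);x,y,zz=P[...,0],P[...,1],P[...,2]
    q=P[M["yellow"]&(abs(y-.22)<.12)&(abs(x-.58)<.08)&(d>0)&(zz<.12)]
    print(n,"yellow",len(q),rect(q) if len(q)>5 else 0,np.percentile(q,[2,98],axis=0).round(3) if len(q) else 0)
E
```

```text
time: 11.35
tool_pos: [0.5883, 0.2482, 0.1726]
tool_rot: [-1.394, 1.567, -2.88]
contact_force: [0.6, 0.3, 0.8]
opening: 0.0584
cur yaw 4.9 tx ty tz [ 0.077 -2.623  4.505] roll 0.0 (tool x down: roll=-yaw)
top yellow 76 (array([588.9, 232.6]), array([ 9.6, 22.4]), 7.6) [[0.585 0.222 0.018]
 [0.593 0.241 0.099]]
scene yellow 366 (array([564.6, 236.7]), array([83.6, 43.6]), 20.7) [[0.535 0.226 0.   ]
 [0.599 0.269 0.096]]
```

```bash
python3 -m crank '[{"fingers":1,"tx":0,"ty":-2.62,"tz":4.5,"roll":0},{"fingers":1,"tx":0,"ty":-2.62,"tz":4.5,"roll":0},{"fingers":1,"tx":0,"ty":-2.62,"tz":4.5,"roll":0},{"fingers":1,"tx":0,"ty":-2.62,"tz":4.5,"roll":0},{"fingers":1,"tx":0,"ty":-2.62,"tz":4.5,"roll":0},{"fingers":1,"tx":1,"ty":-2.62,"tz":4.5,"roll":0},{"fingers":1,"tx":2,"ty":-2.62,"tz":4.5,"roll":0},{"fingers":1,"tx":2,"ty":-2.62,"tz":4.5,"roll":0}]' 60
python3 - <<'E'
from h import *
plan(499.2,59.0,69,4.9)
for n in("top","scene"):
    im,d=read_camera(n);P=cloud(n,d);M=masks(im);x,y,zz=P[...,0],P[...,1],P[...,2]
    q=P[M["yellow"]&(abs(y-.23)<.12)&(abs(x-.58)<.08)&(d>0)&(zz>.05)]
    print(n,"yellow",len(q),rect(q) if len(q)>5 else 0,np.percentile(q,[2,98],axis=0).round(3) if len(q) else 0)
    q=P[M["blue"]&(abs(y+.2)<.1)&(d>0)&(x<.6)&(zz>.02)]; print(rect(q))
    w=(im.min(2)>185)&(im.max(2).astype(int)-im.min(2)<30)&(abs(y+.2)<.1)&(abs(x-.62)<.06)&(d>0)&(zz>.022)
    q=P[w];print("pad",len(q),rect(q))
    q=P[M["blue"]&(abs(y+.2)<.1)&(d>0)&(x>.63)]; print("fence",rect(q))
    a=im[150:270,140:410] if n=="top" else im[130:340,180:440]
    cv2.imwrite(f"pics/{n}4.png",cv2.resize(a,None,fx=2.9,fy=2.8)[:,:,::-1])
E
```

```text
time: 12.45
tool_pos: [0.4987, 0.0612, 0.0906]
tool_rot: [-1.738, 1.565, 3.06]
contact_force: [-0.4, 0.2, 0.7]
opening: 0.0916
cur yaw 5.0 tx ty tz [0.539 0.011 0.057] roll 0.006 (tool x down: roll=-yaw)
top yellow 72 (array([584.7, 243.1]), array([ 9. , 44.1]), 14.8) [[0.583 0.222 0.05 ]
 [0.593 0.264 0.097]]
(array([ 542.1, -206.8]), array([ 63.6, 138. ]), 3.0)
pad 1283 (array([ 625.6, -203.8]), array([ 70.3, 130.1]), 2.8)
fence (array([ 672.3, -199.8]), array([ 16.5, 148.1]), 3.3)
scene yellow 235 (array([592.9, 246.8]), array([12.6, 45.5]), 3.9) [[0.587 0.227 0.052]
 [0.599 0.269 0.096]]
(array([ 545.9, -204.9]), array([ 67.2, 142.4]), 5.6)
pad 746 (array([ 629.5, -200.1]), array([ 72.1, 130.8]), 2.6)
fence (array([ 676.3, -210.6]), array([178.3,  26.8]), 87.1)
```

View pics/top4.png

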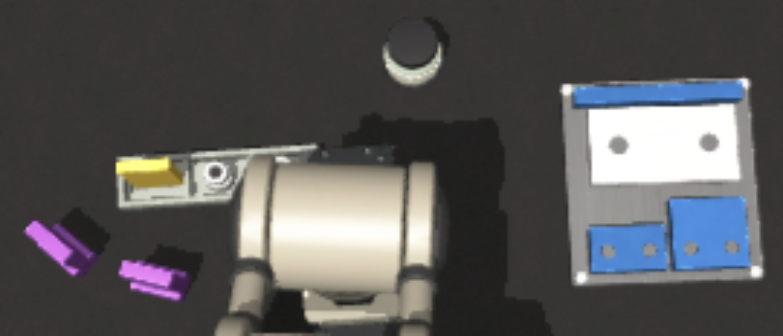

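Yellow stands in the left bay (150,172 in the crop), sockets and jar are unmoved, and the roomy gap (630,205) is free. Now I regrip red at 60 N and lift it.

```bash
python3 -m crank '[{"fingers":1,"tx":0.3,"ty":0,"tz":0.04,"roll":0},{"fingers":0.3,"tx":0.54,"ty":0,"tz":0.04,"roll":0},{"fingers":-0.4,"tx":0.54,"ty":0,"tz":0.04,"roll":0},{"fingers":-1,"tx":0.54,"ty":0,"tz":0.04,"roll":0},{"fingers":-1,"tx":0.54,"ty":0,"tz":0.04,"roll":0},{"fingers":-1,"tx":0.54,"ty":0,"tz":0.04,"roll":0},{"fingers":-1,"tx":0.54,"ty":0,"tz":0.04,"roll":0},{"fingers":-1,"tx":0.54,"ty":0,"tz":0.04,"roll":0}]' 60
python3 -m crank '[{"fingers":-1,"tx":0,"ty":0,"tz":0,"roll":0},{"fingers":-1,"tx":0,"ty":0,"tz":0,"roll":0},{"fingers":-1,"tx":0,"ty":0,"tz":0,"roll":0},{"fingers":-1,"tx":-0.5,"ty":0,"tz":0,"roll":0},{"fingers":-1,"tx":-1.5,"ty":0,"tz":0,"roll":0},{"fingers":-1,"tx":-2,"ty":0,"tz":0,"roll":0},{"fingers":-1,"tx":-2,"ty":0,"tz":0,"roll":0},{"fingers":-1,"tx":-2,"ty":0,"tz":0,"roll":0}]' 60
python3 -c "
from h import *
plan(567.5,-168.5,149,3.2)"
```

```text
time: 13.55
tool_pos: [0.5003, 0.0586, 0.0714]
tool_rot: [1.928, 1.571, 0.443]
contact_force: [-0.4, -0.3, -0.4]
opening: 0.0265
time: 14.55
tool_pos: [0.4996, 0.0586, 0.1503]
tool_rot: [-1.748, 1.569, 3.05]
contact_force: [0.2, 0.3, -1.8]
opening: 0.0135
cur yaw 4.9 tx ty tz [0.029 1.205 5.802] roll 0.171 (tool x down: roll=-yaw)
```

```bash
python3 -m crank '[{"fingers":-1,"tx":0,"ty":1.2,"tz":5.8,"roll":0.17},{"fingers":-1,"tx":0,"ty":1.2,"tz":5.8,"roll":0.17},{"fingers":-1,"tx":0,"ty":1.2,"tz":5.8,"roll":0.17},{"fingers":-1,"tx":0,"ty":1.2,"tz":5.8,"roll":0.17},{"fingers":-1,"tx":0,"ty":1.2,"tz":5.8,"roll":0.17},{"fingers":-1,"tx":0,"ty":1.2,"tz":5.8,"roll":0.17},{"fingers":-1,"tx":0,"ty":1.2,"tz":5.8,"roll":0.17},{"fingers":-1,"tx":0,"ty":1.2,"tz":5.8,"roll":0.17}]' 60
python3 - <<'E'
from h import *
plan(567.5,-168.5,100,3.2)
for n in("top","scene"):
    im,d=read_camera(n);P=cloud(n,d);M=masks(im);x,y,zz=P[...,0],P[...,1],P[...,2]
    q=P[M["red"]&(abs(y+.17)<.08)&(abs(x-.57)<.08)&(d>0)&(zz>.05)&(zz<.115)]
    print(n,"red foot",len(q),rect(q) if len(q)>5 else 0,np.percentile(q,[2,98],axis=0).round(3) if len(q) else 0)
    a=im[150:270,290:440] if n=="top" else im[110:230,170:320]
    cv2.imwrite(f"pics/{n}5.png",cv2.resize(a,None,fx=2.6,fy=2.6)[:,:,::-1])
cv2.imwrite("pics/5.png",np.hstack([cv2.imread("pics/top5.png"),cv2.imread("pics/scene5.png")]))
E
```

```text
time: 15.55
tool_pos: [0.5678, -0.1672, 0.1513]
tool_rot: [-2.581, 1.57, 2.189]
contact_force: [0.1, 0.2, -2.0]
opening: 0.0134
cur yaw 3.3 tx ty tz [ 1.284 -0.01   0.032] roll 0.009 (tool x down: roll=-yaw)
top red foot 1 0 [[ 0.575 -0.146  0.113]
 [ 0.575 -0.146  0.113]]
scene red foot 134 (array([ 578.2, -156.3]), array([24.8, 42.6]), 40.1) [[ 0.558 -0.178  0.082]
 [ 0.585 -0.143  0.114]]
```

View pics/5.png

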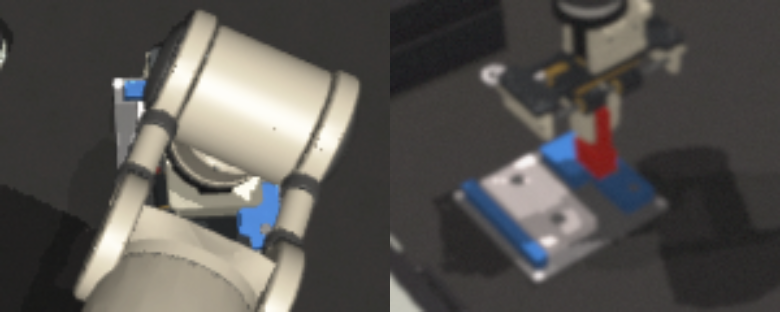

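Red hangs over the roomy gap, and in the scene view the clearances are about 8 mm to the pad and 6 mm to the block. I descend.

```bash
python3 -m crank '[{"fingers":-1,"tx":0.6,"ty":0,"tz":0,"roll":0},{"fingers":-1,"tx":1,"ty":0,"tz":0,"roll":0},{"fingers":-1,"tx":1.15,"ty":0,"tz":0,"roll":0},{"fingers":-1,"tx":1.25,"ty":0,"tz":0,"roll":0},{"fingers":-1,"tx":1.35,"ty":0,"tz":0,"roll":0},{"fingers":-1,"tx":1.45,"ty":0,"tz":0,"roll":0},{"fingers":-1,"tx":1.5,"ty":0,"tz":0,"roll":0},{"fingers":-1,"tx":1.5,"ty":0,"tz":0,"roll":0}]' 60
```

```text
time: 16.65
tool_pos: [0.5679, -0.1684, 0.0913]
tool_rot: [-2.904, 1.571, 1.865]
contact_force: [0.2, 0.6, -1.1]
opening: 0.0136
```

```bash
python3 -m crank '[{"fingers":-1,"tx":0.1,"ty":0,"tz":0,"roll":0},{"fingers":-1,"tx":0.2,"ty":0,"tz":0,"roll":0},{"fingers":-1,"tx":0.2,"ty":0,"tz":0,"roll":0},{"fingers":-1,"tx":0.2,"ty":0.05,"tz":0,"roll":0},{"fingers":-1,"tx":0.2,"ty":0.1,"tz":0,"roll":0},{"fingers":-1,"tx":0.2,"ty":0.15,"tz":0,"roll":0},{"fingers":-1,"tx":0.2,"ty":0.2,"tz":0,"roll":0},{"fingers":-1,"tx":0.2,"ty":0.2,"tz":0,"roll":0}]' 60
python3 -m crank '[{"fingers":-1,"tx":0,"ty":0.01,"tz":0,"roll":0},{"fingers":-1,"tx":0,"ty":0.02,"tz":0,"roll":0},{"fingers":-1,"tx":0,"ty":0.03,"tz":0,"roll":0},{"fingers":-1,"tx":0,"ty":0.04,"tz":0,"roll":0},{"fingers":-1,"tx":0,"ty":0.05,"tz":0,"roll":0},{"fingers":-1,"tx":0,"ty":0.05,"tz":0,"roll":0},{"fingers":-1,"tx":0,"ty":0.05,"tz":0,"roll":0},{"fingers":-1,"tx":0,"ty":0.05,"tz":0,"roll":0}]' 60
```

```text
time: 17.65
tool_pos: [0.576, -0.168, 0.0833]
tool_rot: [2.565, 1.571, 1.051]
contact_force: [-0.5, -0.4, -2.2]
opening: 0.0132
time: 18.65
tool_pos: [0.5779, -0.1678, 0.0832]
tool_rot: [-2.708, 1.571, 2.06]
contact_force: [-1.7, 0.7, -1.1]
opening: 0.0134
```

```bash
python3 -m crank '[{"fingers":-1,"tx":0,"ty":0.01,"tz":0,"roll":0},{"fingers":-1,"tx":0,"ty":0.02,"tz":0,"roll":0},{"fingers":-1,"tx":0,"ty":0.03,"tz":0,"roll":0},{"fingers":-1,"tx":0,"ty":0.04,"tz":0,"roll":0},{"fingers":-1,"tx":0,"ty":0.05,"tz":0,"roll":0},{"fingers":-1,"tx":0,"ty":0.05,"tz":0,"roll":0},{"fingers":-1,"tx":0,"ty":0.05,"tz":0,"roll":0},{"fingers":-1,"tx":0,"ty":0.05,"tz":0,"roll":0}]' 60
python3 -m crank '[{"fingers":-1,"tx":0,"ty":0.01,"tz":0,"roll":0},{"fingers":-1,"tx":0,"ty":0.02,"tz":0,"roll":0},{"fingers":-1,"tx":0,"ty":0.03,"tz":0,"roll":0},{"fingers":-1,"tx":0,"ty":0.04,"tz":0,"roll":0},{"fingers":-1,"tx":0,"ty":0.05,"tz":0,"roll":0},{"fingers":-1,"tx":0,"ty":0.05,"tz":0,"roll":0},{"fingers":-1,"tx":0,"ty":0.05,"tz":0,"roll":0},{"fingers":-1,"tx":0,"ty":0.05,"tz":0,"roll":0}]' 60
```

```text
time: 19.65
tool_pos: [0.5797, -0.1678, 0.0833]
tool_rot: [-1.822, 1.57, 2.946]
contact_force: [-2.7, -0.7, -0.8]
opening: 0.0138
time: 20.65
tool_pos: [0.5809, -0.1678, 0.0831]
tool_rot: [-1.73, 1.568, 3.038]
contact_force: [-6.1, -2.4, 1.4]
opening: 0.014
```

```bash
python3 -m crank '[{"fingers":-1,"tx":0,"ty":0.01,"tz":0,"roll":0},{"fingers":-1,"tx":0,"ty":0.02,"tz":0,"roll":0},{"fingers":-1,"tx":0,"ty":0.03,"tz":0,"roll":0},{"fingers":-1,"tx":0,"ty":0.04,"tz":0,"roll":0},{"fingers":-1,"tx":0,"ty":0.05,"tz":0,"roll":0},{"fingers":-1,"tx":0,"ty":0.05,"tz":0,"roll":0},{"fingers":-1,"tx":0,"ty":0.05,"tz":0,"roll":0},{"fingers":-1,"tx":0,"ty":0.05,"tz":0,"roll":0}]' 60
python3 - <<'E'
from h import *
im,d=read_camera("scene");P=cloud("scene",d);x,y,zz=P[...,0],P[...,1],P[...,2];M=masks(im)
q=P[M["red"]&(abs(y+.17)<.08)&(abs(x-.57)<.08)&(d>0)&(zz>.0)&(zz<.115)]
print("red",np.percentile(q,[2,98],axis=0).round(3))
w=(im.min(2)>165)&(im.max(2).astype(int)-im.min(2)<30)&(abs(y+.2)<.1)&(abs(x-.63)<.06)&(d>0)&(zz>.022)&(zz<.04)
print("pad",rect(P[w]),w.sum())
cv2.imwrite("pics/s6.png",cv2.resize(im[120:230,175:305],None,fx=5.5,fy=5.4,interpolation=2)[:,:,::-1])
E
```

```text
time: 21.65
tool_pos: [0.5812, -0.1675, 0.0828]
tool_rot: [-1.777, 1.564, 2.991]
contact_force: [-12.7, -2.0, 3.1]
opening: 0.0136
red [[ 0.571 -0.178  0.014]
 [ 0.597 -0.142  0.1  ]]
pad (array([ 635.4, -198.8]), array([ 60.8, 128.9]), 1.5) 235
```

View pics/s6.png

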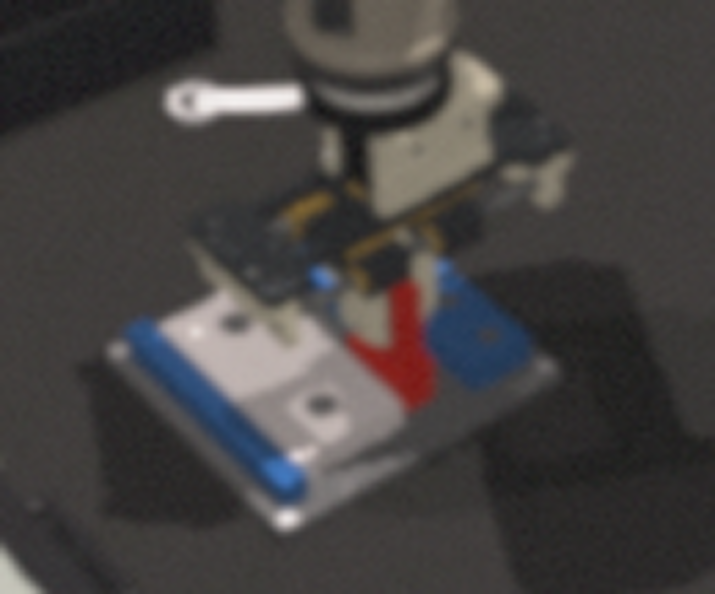

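Force rose to 12.7 N with only 0.3 mm of travel, and the view shows the pad meeting the fence with red upright in the roomy gap. One quick numeric check of the pad-fence gap at both ends, compared with the start, plus the yellow spacer and force.

Run:
```python
from h import *
c=get_calibration("scene");f=210/np.tan(np.radians(c["vertical_fov"]/2));T=np.linalg.inv(c["pose"])
def px(p):
    q=T[:3,:3]@p+T[:3,3];return f*q[0]/q[2]+c["cx"],f*q[1]/q[2]+c["cy"]
z0=np.load("scene0.npz");im,d=read_camera("scene")
th=np.radians(3.2)
for nm,I in(("start",z0["im"]),("now",im)):
    for yy in(-55,-40,-25,25,40,55):
        row=[]
        for xx in range(56,80,2):
            p=np.array([598+xx*np.cos(th)-yy*np.sin(th),-201+xx*np.sin(th)+yy*np.cos(th),30])/1000
            u,v=px(p);g=cv2.getRectSubPix(I[:,:,0],(1,1),(u,v))[0,0];row.append(int(g))
        print(nm,yy,row)   # red channel: pad bright, gap/fence dark
P=cloud("scene",d);x,y,zz=P[...,0],P[...,1],P[...,2]
q=P[masks(im)["yellow"]&(abs(y-.23)<.12)&(abs(x-.58)<.08)&(zz>.05)];print("yellow",rect(q),np.percentile(q[:,2],98))
o=observe();print(o["time"],o["contact_force"],o["opening"])
```

```text
start -55 [247, 247, 247, 246, 241, 216, 177, 132, 103, 84, 76, 74]
start -40 [247, 247, 247, 246, 240, 221, 180, 135, 102, 84, 77, 74]
start -25 [247, 247, 247, 246, 239, 225, 182, 139, 107, 86, 77, 73]
start 25 [247, 247, 247, 247, 243, 229, 194, 150, 112, 89, 76, 73]
start 40 [247, 247, 247, 247, 245, 233, 198, 154, 115, 91, 77, 73]
start 55 [247, 247, 247, 247, 245, 235, 203, 159, 118, 92, 77, 73]
now -55 [204, 201, 195, 193, 189, 180, 164, 141, 111, 82, 63, 54]
now -40 [196, 196, 195, 193, 189, 180, 163, 140, 109, 79, 61, 50]
now -25 [192, 192, 191, 191, 188, 183, 165, 141, 112, 83, 62, 51]
now 25 [143, 143, 143, 142, 141, 138, 129, 113, 89, 68, 49, 42]
now 40 [149, 145, 144, 144, 142, 138, 128, 113, 93, 71, 52, 45]
now 55 [154, 151, 153, 154, 157, 162, 156, 139, 110, 83, 60, 54]
yellow (array([593.4, 247.5]), array([13.2, 44.8]), 5.9) 0.09607623915352836
21.75 [-13.08806223  -3.13328045   2.86828588] 0.013832556738348383
```

The pad edge sits at the same x (71 to 72 mm, within about 1 mm) from y = -55 to +55, so it is parallel to the fence. Force is steady at 13 N, and yellow is standing in its bay. I'm handing in.

```bash
python3 -c "
from cell import *
print(hand_in());o=observe();print(o['time'],o['contact_force'],o['opening'])"
```

```text
the job is handed in; nothing more can be done
None
the job is handed in; nothing more can be done
```

I swapped the two spacers and handed the job in at about 22 s of the 64 s allowed; hand-in gave no verdict. I parked the red one on the bench, moved the yellow one into the bay it came from (+y end of the rack), then lowered the red one into the roomy gap and pushed the pad against the fence.

Last checks before handing in:
- **Yellow spacer:** standing released in its bay, top at about 0.096 m.
- **Red spacer:** still gripped (opening 13.8 mm at 60 N), upright, with its foot about 2 mm above the plate by dead reckoning. It never went near the tight block.
- **Pad:** the push stalled with 13 N steady on the wrist. Its edge lies the same distance along the fence at both ends to within about 1 mm, or roughly 0.01 rad.
- **Other objects:** none of my moves touched the sockets, wrench, screwdriver or jar. In pictures taken along the way the sockets and jar looked unmoved, but I took no final measurement of any of them.

**Disagreements:** The two cameras differ by 3–4 mm in places. Red's computed jig x was about -10 mm where -13 was expected, which fits that offset. A rough pad outline in the scene view gave 1.5° against 3.2° for the jig. That outline was shaded and partly hidden, so I relied on the edge comparison instead.

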